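# Shut and lock the rooftop peg bin with its key

## Task

Slide the blue bin's lid fully shut, then lock it: take the key off its hanger, push it fully home into the lock, turn it clockwise (seen from above) to its stop so that the bolt shoots out, and turn it back home. Then draw the key out and hang it back on the hanger, upright and at rest, leaving the dustpan, the dish and the clothespins where they are.

Things in the scene. Friction and masses are not known exactly. Their poses are not given: they have to be found in the camera images.
- lid_handle (a point): Centre of the top of the grip bar on the bin's sliding lid. The bar is an upright rib 90 mm long (bin x), 14 mm thick (bin y), 42 mm tall, its top 152 mm above the shelf; it stands on the lid's upper face at 110 mm. Axes are the bin's. The lid slides along bin -y (towards the lock) to shut and takes about 2 N to move.
- lid (a joint): Lid position in m: 0 is wide open, 0.13 fully shut (hard stop); grows as the lid moves along bin -y. It starts between 0 and 0.06 and stays where it is left.
- lock_mouth (a point): Centre of the keyhole in the flat top of the steel lock case (100 x 90 mm), 150 mm above the shelf; bin axes. The hole is a slot 38 mm long (bin x), 14 mm wide, in an 8 mm cover; under it the barrel has a 38 x 13 mm slot, also along bin x at home. The key goes straight down 45 mm till its collar rests on the cover; either half-turn fits. While turned, the blade is caught under the cover.
- barrel (a joint): Turn of the lock barrel in rad: 0 is home (start, hard stop), growing clockwise seen from above to a hard stop at 1.25. The key has about 0.09 rad of play in the barrel each way. It turns with under 0.1 N m and stays where it is left.
- bolt (a joint): Travel of the lock's steel bolt in m, 0 drawn in (start). It leaves the lock case on the bin's +x side and, with the lid shut, passes behind the lug on the lid's tongue; a lid not shut may block it. Only clockwise turning of the barrel pushes it: about 0.042 out at the barrel's stop. It stays out when the barrel turns back.
- key: Flat steel key, 102 mm tall, hanging upright; origin at the centre of the blade's lower end, z up, x along the width of blade and bow. From the bottom: blade 34 wide (x), 10 thick, 30 tall, narrowed over its lowest 5; shaft 12 diameter; collar 44 diameter from 45 to 51; neck 16 diameter; flat bow 60 wide (x), 12 thick (y), from 57 to 102. About 0.16 kg; same after a half turn.
- key_collar (a point): Centre of the underside of the key's collar, on the key's axis, 45 mm above the blade's lower end; key axes.
- hanger_seat (a point): Where the key hangs: midway between the hanger's two level prongs, at their top face, 75 mm above the shelf; hanger axes, z up. The key's collar rests on both prongs, its shaft in the 26 mm gap between them. With the blade's width within about 0.25 rad of hanger x, the blade passes straight up or down through the gap.
- dustpan: Yellow plastic dustpan, 200 by 210 mm and 49 mm tall, lying on the shelf to the right; its handle reaches 209 mm along its +x. Origin under the centre of the pan. Leave it alone.
- dish: White ceramic dish, 110 mm across, 30 mm tall. Origin at the centre of its underside. Leave it alone.
- clothespin1: White clothespin, 78 mm long (x), 17 mm wide, 12 mm tall, lying on the shelf. Origin at the centre of its underside. Leave it alone.
- clothespin2: The other white clothespin, same size. Leave it alone.
- bin: Blue plastic bin fixed to the shelf: 200 mm (x), 420 mm (y), 100 mm tall without lid and lock. Origin at the centre of its underside, z up. The lock case is on its -y end, the keyhole at x -30, y -155; the lid slides in guides over the rest.
- hanger: Steel fork fixed to the shelf; origin on the shelf below the seat point. Two prongs 14 mm wide, 10 mm thick, along x from -34 to +46 mm, open towards -x; at x 46 to 58 an upright 60 mm wide, no taller than the prongs (75 mm). Foot 100 x 80 mm.
Not all that is in view belongs to the job. What is shaped like the key but turquoise is not meant. What is shaped like the hanger but black is not meant.

How it is judged:
By the outcome, as a careful person would: the job done as asked, in the order asked, and still so for the second after the job is handed in, with the robot touching nothing.
It also fails if it takes over 69 s, if anything falls off the work surface, if the arm or the gripper's body presses on something with over 40 N, if the wrist force passes 120 N, or if a joint passes its speed limit or range.

## Robot

A 6-joint arm with a two-finger parallel gripper is mounted at the origin on the work surface. World frame = base frame: x ahead of the robot, y to its left, z up, the work surface at z = 0. Lengths are in mm, angles in rad, forces in N, time in s.
With the tool pointing down it reaches from about 350 to 975 mm from the base axis. Payload 7.1 kg.
Tool frame: the origin (TCP) lies at the very end of the fingers, on their centre line; the grasp point (between the pads) lies 19 mm behind it; x points along the fingers, y is the direction in which the jaws open and shut, and the axes are right-handed (so a half turn about x gives the same grasp; the last joint's range is limited). The gripper opens to 88 mm and grips with 3 to 60 N. Pads are 20 mm wide; open, the fingers measure 115 mm over their backs; the gripper's body (75 mm by 178 mm) begins 61 mm behind the grasp point.
Start: joints at [1.136, 0.423, 1.63, -0, 1.089, -0.019], TCP at [252.419, 571.743, 222.675] pointing down, gripper open.
Joint ranges: [-3, 3], [-0.9, 2.11], [0.09, 2.58], [-1.31, 4.45], [0.11, 2.69], [-2.54, 2.54]. Speed limits (rad/s): [2.39, 2.39, 3.01, 3.14, 3.14, 3.14].

## Interface

Orientations are given as a rotation vector (axis times angle).
In Python, from workcell import ctrl gives the robot as it stands. The module is installed in compiled form; this text tells all that it offers.
- The arm moves only by the tool carry_out, never from a script. Its argument "commands" is a list of rows, each a list of 6 numbers: the shift along the tool's x, y, z in m, then the turn, a rotation vector about the tool's x, y, z in degrees. In form: [[tx, ty, tz, rx, ry, rz], ...]. A call has 1 to 8 rows; each row shifts and turns the pose as measured when the row begins, along the tool's axes as they then stand; what a row does not reach is not made up. A row lasts 1/8 s, in which the tool goes at most 62.5 mm and 10.7 degrees, less where a joint would pass 70% of its speed; a pose out of reach is approached as far as the arm can. A call with a gripper value outside its range is refused whole. "grip" is the closure, from 0 (fully open) to 1 (shut), set as the call begins (left out, the last holds). The fingers move at their own pace and stop on an object; the grip force is fixed at half the most. Time passes only in rows, so rows that do not move let the fingers close. It gives the time, the measured TCP pose, the force and the opening at its end, in the units of the state.
- ctrl.get_obs(): the state, without advancing time (a new reading comes with each control period).
- ctrl.get_image(name): name is "scene" or "top"; returns a dict with "pixels" (420x560x3 uint8, blue, green, red), "intrinsics" (3x3 intrinsics, pixels), "rvec" (rotation vector, rad) and "tvec" (3), from world to camera coordinates, as OpenCV has them. Camera axes: x right, y down, z forward; pixel columns grow to the right and rows downward; lengths in mm; the calibration is good to about 2 mm. A picture is of the moment at which its call begins. There is no depth.
- ctrl.close_job(): hands the job in, once; it reports no verdict.
The state is a dict: "t": time; "qpos": joint angles; "qvel": joint speeds; "joint_torque": joint torques, N m; "ee_pos": TCP position; "orientation": TCP orientation; "ft_force": force on the tool from outside, world axes, zero at the start; "moment": the same for the moment, N m; "width": finger opening in mm.
Only numpy, scipy, OpenCV 4.12 (cv2) and the standard library are available. Lean on these libraries where they do the work, as an engineer would, in place of code of your own. Each camera call takes 0.05 s, during which the arm holds its last target. There are 200 camera calls.

## Working session

There is one attempt and no reset: what is moved stays moved. The work goes in short steps, Python scripts to look and compute and a tool call to move; the robot and the scene stay as the last step left them, time stands still between calls to the robot, and variables do not carry over. Pictures are saved under pics/ and viewed, about 8 in all and at most 12, crops included, and the job is handed in when it is done.

Besides the shell and the picture viewer there is one more tool, called after "Emit:" in YAML: its name, and indented under it one key for each argument. carry_out: Moves the arm, as the interface text tells. Its arguments: {"type":"object","properties":{"commands":{"type":"array"},"grip":{"type":"number"}},"required":["commands"]}

```bash
mkdir -p pics; cat > h.py <<'E'
import numpy as np,cv2
from workcell import ctrl
def cam(n):
    d=ctrl.get_image(n);return d
def ray(d,uv,z):
    R=cv2.Rodrigues(np.array(d['rvec'],float))[0];t=np.array(d['tvec'],float).ravel();K=np.array(d['intrinsics'],float)
    c=-R.T@t;v=R.T@np.linalg.inv(K)@np.array([uv[0],uv[1],1.]);return c+v*(z-c[2])/v[2]
def proj(d,p):
    return cv2.projectPoints(np.array(p,float).reshape(-1,1,3),np.array(d['rvec'],float),np.array(d['tvec'],float),np.array(d['intrinsics'],float),None)[0].reshape(-1,2)
def tri(d1,u1,d2,u2):
    def P(d):
        return np.array(d['intrinsics'],float)@np.hstack([cv2.Rodrigues(np.array(d['rvec'],float))[0],np.array(d['tvec'],float).reshape(3,1)])
    X=cv2.triangulatePoints(P(d1),P(d2),np.array(u1,float).reshape(2,1),np.array(u2,float).reshape(2,1));return (X[:3]/X[3]).ravel()
E
python3 - <<'E'
from h import *
import pickle
for n in('scene','top'):
    d=cam(n);pickle.dump(d,open(n+'0.pkl','wb'));cv2.imwrite(f'pics/{n}0.png',cv2.resize(d['pixels'],(800,600),interpolation=cv2.INTER_CUBIC))
    R=cv2.Rodrigues(np.array(d['rvec'],float))[0];print(n,-R.T@np.ravel(d['tvec']),d['intrinsics'])
print(ctrl.get_obs())
E
```

```text
scene [ 931.10172283 -634.91905724 1219.1092638 ] [[498.69436023   0.         275.37421181]
 [  0.         498.69436023 211.50273694]
 [  0.           0.           1.        ]]
top [ 394.16402295 -141.77000207 1334.14804505] [[472.25179007   0.         284.95557258]
 [  0.         472.25179007 214.33613706]
 [  0.           0.           1.        ]]
{'t': 0.1, 'qpos': array([ 1.13599218e+00,  4.23775076e-01,  1.63060396e+00, -6.29699248e-06,
        1.08861659e+00, -1.89794595e-02]), 'qvel': array([-0.00126139, -0.00102091, -0.00142259, -0.0013773 ,  0.00418064,
        0.0007171 ]), 'joint_torque': array([ 6.43624735e-04, -5.45609522e+01, -2.74323875e+01,  6.46207016e-02,
        1.87623227e-02, -4.22511800e-05]), 'ee_pos': array([252.21805263, 571.29476148, 221.97656433]), 'orientation': array([ 0.32509229,  1.54638784, -0.32725438]), 'ft_force': array([-0.22633328, -0.09739015,  0.62465155]), 'moment': array([-0.0464441 , -0.02628317,  0.01660183]), 'width': 87.81392417098736}
```

View pics/scene0.png

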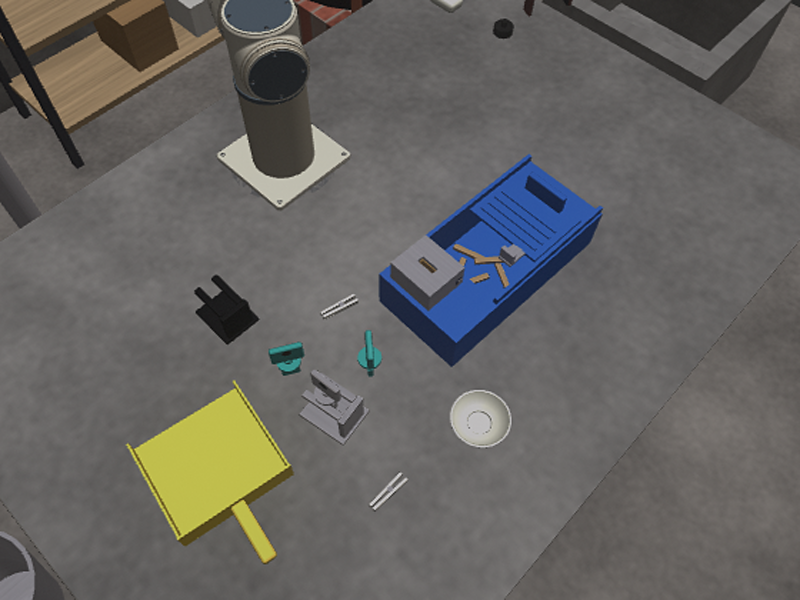

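View pics/top0.png

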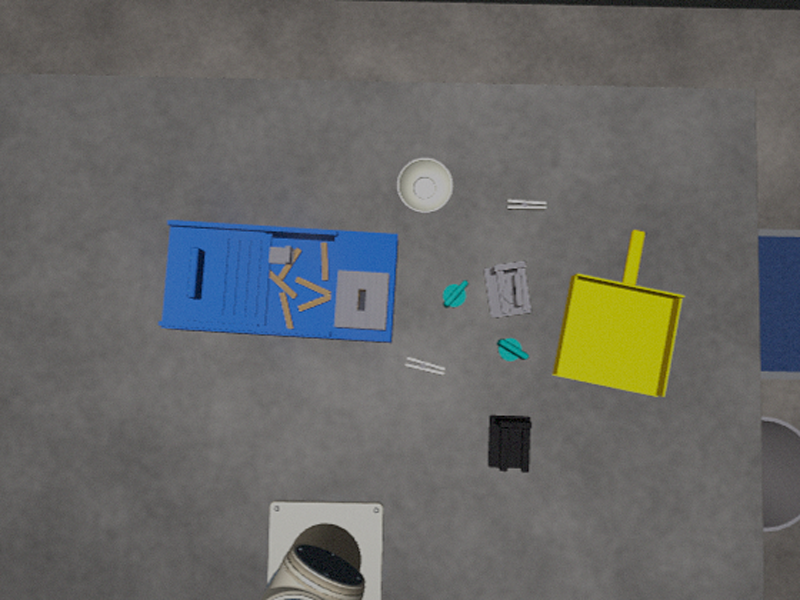

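Candidates in top view (800x600): for the key, grey at (516,290) and turquoise at (455,294) and (512,349). For the hanger, steel at (508,290) and black at (510,443). I choose the grey key on the steel hanger. Next I'll check that in a close crop and measure the bin with colour masks.

```bash
python3 - <<'E'
from h import *
import pickle
T=pickle.load(open('top0.pkl','rb'));S=pickle.load(open('scene0.pkl','rb'))
a=T['pixels'][175:230,325:380];b=S['pixels'][250:315,200:265]
im=np.hstack([cv2.resize(a,(400,400),interpolation=cv2.INTER_CUBIC),cv2.resize(b,(400,400),interpolation=cv2.INTER_CUBIC)])
c=T['pixels'][150:245,110:285]
c2=cv2.resize(c,None,fx=4,fy=4)[:, :700]
cv2.imwrite('pics/crop1.png',im)
# keyhole in top: dark pixels inside the grey lock case
p=T['pixels'].astype(int);hsv=cv2.cvtColor(T['pixels'],cv2.COLOR_BGR2HSV)
blue=((hsv[...,0]>100)&(hsv[...,0]<125)&(hsv[...,1]>120)).astype(np.uint8)
blue[:, 400:]=0
n,l,s,ce=cv2.connectedComponentsWithStats(blue);i=1+s[1:,4].argmax()
hull=cv2.convexHull(np.argwhere(l==i)[:,::-1].astype(np.int32))
r=cv2.minAreaRect(hull);print('bin rect',r)
ap=cv2.approxPolyDP(hull,4,True).reshape(-1,2);print(ap,[ray(T,u,100)[:2].round() for u in ap])
# handle: dark blue inside
reg=(slice(165,215),slice(125,150))
print(hsv[190,125:150,2])
# lock case
g=((hsv[...,1]<40)&(hsv[...,2]>110)).astype(np.uint8);g2=g*0;g2[180:240,225:280]=g[180:240,225:280]
print(hsv[210,228:276,1],hsv[210,228:276,2])
n,l,s,ce=cv2.connectedComponentsWithStats(g2);i=1+s[1:,4].argmax();h=cv2.convexHull(np.argwhere(l==i)[:,::-1].astype(np.int32));r=cv2.minAreaRect(h);print('case',r,[ray(T,u,150)[:2].round(1) for u in cv2.boxPoints(r)],ray(T,r[0],150))
E
```

```text
bin rect ((194.4824981689453, 196.28016662597656), (163.0568389892578, 76.10150909423828), 3.5763344764709473)
[[277 164]
 [273 239]
 [111 227]
 [117 154]] [array([ 616., -125.]), array([ 418., -119.]), array([441., 305.]), array([634., 298.])]
[176 177 177 176 178 177 177 171 172 176 178 168 125  64  54  56  46 129
 170 179 176 176 177 178 177]
[ 98  59  97 184 187 183 170  64  11  18  19  16  13  18  16  16  13  15
  15  14  14  18   7  42  39  37  29  18  18  13  16  11  16  13  11  14
  11  11  16   7   9   7   6  88 194 206 202 210] [145 125 113 159 176 176 171 152 137 142 145 142 142 141 142 143 140 139
 139 142 144 142 115  73  78  76  79  98 130 142 141 142 145 142 139 141
 143 143 141 143 141 138 129 139 166 176 179 136]
case ((253.01556396484375, 209.75100708007812), (35.30611038208008, 39.173561096191406), 3.5763344764709473) [array([441.9, -21.6]), array([540.7, -25.1]), array([ 536.9, -114. ]), array([ 438.1, -110. ])] [489.25596279 -67.66725148 150.        ]
```

View pics/crop1.png

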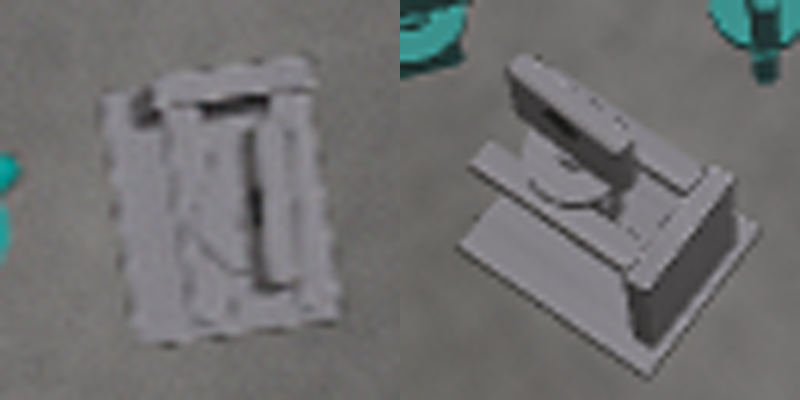

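The crop confirms it: the grey key hangs on the steel hanger, its bow running along the gap, with the upright at the far (+x) end. Next come the precise poses.

```bash
python3 - <<'E'
from h import *
import pickle
T=pickle.load(open('top0.pkl','rb'));S=pickle.load(open('scene0.pkl','rb'))
def hs(d):return cv2.cvtColor(d['pixels'],cv2.COLOR_BGR2HSV)
# keyhole: darkness-weighted centroid
for n,d,(r0,r1,c0,c1) in(('top',T,(197,223,243,263)),('scene',S,(172,198,285,312))):
    v=hs(d)[r0:r1,c0:c1,2].astype(float);w=np.clip(np.median(v)-15-v,0,None)
    l=cv2.connectedComponentsWithStats((w>5).astype(np.uint8));i=1+l[2][1:,4].argmax();w*=l[1]==i
    y,x=np.mgrid[r0:r1,c0:c1];c=np.array([(x*w).sum(),(y*w).sum()])/w.sum()
    m=cv2.moments(w.astype(np.float32));a=.5*np.arctan2(2*m['mu11'],m['mu20']-m['mu02']);u=np.array([np.cos(a),np.sin(a)])*5
    A,B=ray(d,c+u,150),ray(d,c-u,150);e=(A-B)*np.sign((A-B)[0])
    print(n,'hole px',c.round(1),ray(d,c,150)[:2].round(1),'yaw',np.arctan2(e[1],e[0]).round(3))
# bin long edges in top: first/last blue row per column
H=hs(T);blue=(H[...,0]>100)&(H[...,0]<125)&(H[...,1]>120)
for side in(0,1):
    pts=[]
    for c in range(130,270):
        rr=np.flatnonzero(blue[140:250,c])+140
        pts.append(ray(T,(c,rr[-1]+.5 if side else rr[0]-.5),100)[:2])
    f=cv2.fitLine(np.array(pts,np.float32),cv2.DIST_HUBER,0,.01,.01).ravel();print('side',side,f, 'yaw',np.arctan(-f[0]/f[1]).round(3))
# handle: edge top/-y face
pts=[]
for r in range(178,206):
    v=H[r,130:146,2].astype(int);k=np.flatnonzero(v<115)
    if len(k)>=3: pts.append((130+k[0]-.5,r))
print(len(pts),pts[0],pts[-1])
W=np.array([ray(T,p,152)[:2] for p in pts]);print('handle edge',W.mean(0),'yaw',np.polyfit(W[:,0],W[:,1],1)[0])
# key bow top in scene; hanger yaw from upright top edge & foot
for nm,a in(('far',(527,62)),('near',(625,150))):
    print(nm,ray(S,(200+(a[0]-400)/6.154,250+a[1]/6.154),132))
for a in((277,125),(295,280)): print('top bow',ray(T,(325+a[0]/7.27,175+a[1]/7.27),132))
for a in((103,95),(135,340),(337,320)): print('foot',ray(T,(325+a[0]/7.27,175+a[1]/7.27),6))
for a in((158,90),(312,70)): print('upright mid',ray(T,(325+a[0]/7.27,175+a[1]/7.27),75))
R=cv2.Rodrigues(ctrl.get_obs()['orientation'])[0];print(R)
E
```

```text
top hole px [252.7 209.2] [490.6 -66.7] yaw -0.048
scene hole px [299.  185.2] [489.5 -69.3] yaw -0.025
side 0 [4.1804124e-02 9.9912584e-01 6.2630035e+02 8.1063896e+01] yaw -0.042
side 1 [4.1819848e-02 9.9912518e-01 4.2537842e+02 7.3821220e+01] yaw -0.042
28 (np.float64(138.5), 178) (np.float64(135.5), 205)
handle edge [529.34754692 224.77391259] yaw -0.04598744423056839
far [ 493.27939894 -349.62018659  132.        ]
near [ 547.29600424 -348.72263562  132.        ]
top bow [ 541.43643047 -347.50077776  132.        ]
top bow [ 486.75231435 -354.23973121  132.        ]
foot [ 567.27152815 -301.10228521    6.        ]
foot [ 471.90091747 -314.57292454    6.        ]
foot [ 481.214062   -392.93322316    6.        ]
upright mid [ 560.5475613  -313.14140442   75.        ]
upright mid [ 569.14139826 -370.05989571   75.        ]
[[-5.85915478e-04  4.03941393e-01  9.14784678e-01]
 [-1.27477399e-03  9.14783790e-01 -4.03941817e-01]
 [-9.99999016e-01 -1.40281948e-03 -2.10520019e-05]]
```

Emit:
carry_out:
  commands:
    - [0,0,0,-10.65,0,0]
    - [0,0,0,-10.65,0,0]
    - [0,-0.045,0.04,0,0,0]
    - [0,-0.045,0.04,0,0,0]
    - [0,-0.045,0.04,0,0,0]
    - [0,-0.045,0.04,0,0,0]
    - [0,-0.045,0.04,0,0,0]
    - [0,-0.045,0.04,0,0,0]
  grip: 0

```text
t: 1.1
ee_pos: [486.4, 288.0, 219.6]
orientation: [0.017, 1.573, -0.023]
ft_force: [0.3, 0.6, -1.2]
width: 87.9
```

```bash
cat > to.py <<'E'
import sys
from h import *
o=ctrl.get_obs();R=cv2.Rodrigues(o['orientation'])[0]
t=np.array(sys.argv[1:4],float);a=np.degrees(np.arctan2(R[1,1],R[0,1]));want=float(sys.argv[4])
# pure down tool at wanted jaw angle (deg, world)
c,s=np.cos(np.radians(want)),np.sin(np.radians(want))
D=np.array([[0,c,s],[0,s,-c],[-1,0,0]])
print('t',o['t'].round(2),'ee',o['ee_pos'].round(1),'jaw',a.round(1),'F',o['ft_force'].round(1),'M',o['moment'].round(2),'w',round(o['width'],1),'q',o['qpos'].round(2))
print('rot tool deg',np.degrees(cv2.Rodrigues(R.T@D)[0].ravel()).round(2),'shift now-axes',(R.T@(t-o['ee_pos'])).round(1),'shift rotated-axes',(D.T@(t-o['ee_pos'])).round(1))
E
python3 to.py 529.7 231.8 125 87.5
```

```text
Traceback (most recent call last):
  File "to.py", line 8, in <module>
    print('t',o['t'].round(2),'ee',o['ee_pos'].round(1),'jaw',a.round(1),'F',o['ft_force'].round(1),'M',o['moment'].round(2),'w',round(o['width'],1),'q',o['qpos'].round(2))
              ^^^^^^^^^^^^
AttributeError: 'float' object has no attribute 'round'
```

```bash
sed -i "s/o\['t'\].round(2)/round(o['t'],2)/" to.py; python3 to.py 529.7 231.8 125 87.5
```

```text
t 1.1 ee [486.4 288.  219.6] jaw 88.5 F [ 0.3  0.6 -1.2] M [ 0.02 -0.06 -0.02] w 87.9 q [ 0.51  0.34  1.76 -0.    1.04 -1.03]
rot tool deg [ 1.04 -0.15  0.22] shift now-axes [ 94.7 -54.7  45. ] shift rotated-axes [ 94.6 -54.3  45.8]
```

Emit:
carry_out:
  commands:
    - [0,-0.054,0.03,1,0,0]
    - [0.02,0,0.016,0,0,0]
    - [0.04,0,0,0,0,0]
    - [0.037,0,0,0,0,0]

```text
t: 1.6
ee_pos: [536.6, 227.3, 122.7]
orientation: [0.039, 1.567, -0.041]
ft_force: [0.1, 0.2, -0.5]
width: 87.9
```

Emit:
carry_out:
  commands:
    - [0,0,0,0,0,0]
    - [0,0,0,0,0,0]
    - [0,0,0,0,0,0]
    - [0,0,0,0,0,0]
  grip: 1

```text
t: 2.1
ee_pos: [536.3, 227.4, 123.5]
orientation: [0.038, 1.568, -0.042]
ft_force: [-0.6, 0.1, 0.9]
width: 51.2
```

```bash
python3 to.py 529.7 231.8 125 87.5
```

```text
t 2.1 ee [536.3 227.4 123.5] jaw 87.1 F [-0.6  0.1  0.9] M [ 0.03 -0.01 -0.03] w 51.2 q [ 0.38  0.49  1.79 -0.    0.86 -1.14]
rot tool deg [-0.43  0.14  0.12] shift now-axes [-1.5  4.1 -6.8] shift rotated-axes [-1.5  4.1 -6.8]
```

Emit:
carry_out:
  commands:
    - [0,0,0,0,0,0]
    - [0,0,0,0,0,0]
    - [0,0,0,0,0,0]
    - [0,0,0,0,0,0]
    - [0,-0.015,0,0,0,0]
    - [0,-0.02,0,0,0,0]
    - [0,-0.02,0,0,0,0]
    - [0,-0.015,0,0,0,0]

```text
t: 3.1
ee_pos: [534.0, 154.9, 125.1]
orientation: [0.038, 1.564, -0.038]
ft_force: [1.7, 2.4, -2.3]
width: 14.1
```

```bash
python3 to.py 529.7 231.8 125 87.5
```

```text
t 3.1 ee [534.  154.9 125.1] jaw 87.2 F [ 1.7  2.4 -2.3] M [ 0.37 -0.23  0.2 ] w 14.1 q [ 0.26  0.45  1.85 -0.    0.83 -1.26]
rot tool deg [-0.28  0.39 -0.01] shift now-axes [ 0.1 76.6 -8. ] shift rotated-axes [ 0.1 76.7 -7.6]
```

Emit:
carry_out:
  commands:
    - [0,-0.015,0,0,0,0]
    - [0,-0.012,0,0,0,0]
    - [0,-0.01,0,0,0,0]

```text
t: 3.48
ee_pos: [532.2, 114.2, 125.1]
orientation: [0.039, 1.563, -0.039]
ft_force: [1.9, 2.3, -1.6]
width: 14.2
```

Emit:
carry_out:
  commands:
    - [0,-0.006,0,0,0,0]
    - [0,-0.006,0,0,0,0]

```text
t: 3.72
ee_pos: [532.2, 111.4, 125.3]
orientation: [0.06, 1.562, -0.031]
ft_force: [1.0, 49.3, -10.3]
width: 14.3
```

Emit:
carry_out:
  commands:
    - [0,-0.005,0,0,0,0]
    - [0,-0.004,0,0,0,0]

```text
t: 3.98
ee_pos: [532.2, 112.0, 125.1]
orientation: [0.072, 1.56, -0.022]
ft_force: [1.3, 22.6, -4.1]
width: 14.6
```

Emit:
carry_out:
  commands:
    - [0,0,0,0,0,0]
    - [0,0,0,0,0,0]
    - [0,0,0,0,0,0]
    - [-0.03,0,0,0,0,0]
    - [-0.04,0,0,0,0,0]
  grip: 0.3

```text
t: 4.6
ee_pos: [527.9, 108.4, 193.3]
orientation: [0.071, 1.57, -0.024]
ft_force: [-0.3, 0.4, 0.9]
width: 60.0
```

```bash
python3 to.py 517 -350 195 97.5
```

```text
t 4.6 ee [527.9 108.4 193.3] jaw 86.5 F [-0.3  0.4  0.9] M [0.02 0.02 0.04] w 60.0 q [ 0.16  0.33  1.85  0.04  0.95 -1.37]
rot tool deg [-10.96   0.13  -1.68] shift now-axes [ -15.2 -457.9   16.8] shift rotated-axes [  -1.7 -453.   -70.6]
```

Emit:
carry_out:
  commands:
    - [0,0,0,-10.6,0,-1.7]
    - [0,-0.06,-0.009,0,0,0]
    - [0,-0.06,-0.009,0,0,0]
    - [0,-0.06,-0.009,0,0,0]
    - [0,-0.06,-0.009,0,0,0]
    - [0,-0.06,-0.009,0,0,0]
    - [0,-0.06,-0.009,0,0,0]

```text
t: 5.48
ee_pos: [523.0, -263.7, 198.6]
orientation: [-0.108, 1.558, 0.104]
ft_force: [0.2, 0.2, -0.0]
width: 61.6
```

```bash
python3 to.py 517 -350 180 97.5; python3 - <<'E'
from h import *
import pickle
for n in('scene','top'): pickle.dump(cam(n),open(n+'1.pkl','wb'))
T=pickle.load(open('top1.pkl','rb'));S=pickle.load(open('scene1.pkl','rb'))
a=T['pixels'][140:245,105:285];b=S['pixels'][100:260,255:430]
z=lambda m:cv2.resize(m,(400,int(m.shape[0]*400/m.shape[1])),interpolation=cv2.INTER_CUBIC)
a,b=z(a),z(b);h=max(len(a),len(b));f=lambda m:np.vstack([m,np.zeros((h-len(m),400,3),np.uint8)])
cv2.imwrite('pics/lid1.png',np.hstack([f(a),f(b)]))
E
```

```text
t 5.47 ee [ 523.  -263.7  198.6] jaw 97.8 F [ 0.2  0.2 -0. ] M [0.02 0.01 0.01] w 61.6 q [-0.49  0.39  1.75  0.    1.   -2.2 ]
rot tool deg [0.26 0.58 0.18] shift now-axes [ 18.7 -84.7 -17.8] shift rotated-axes [ 18.6 -84.8 -17.2]
```

View pics/lid1.png

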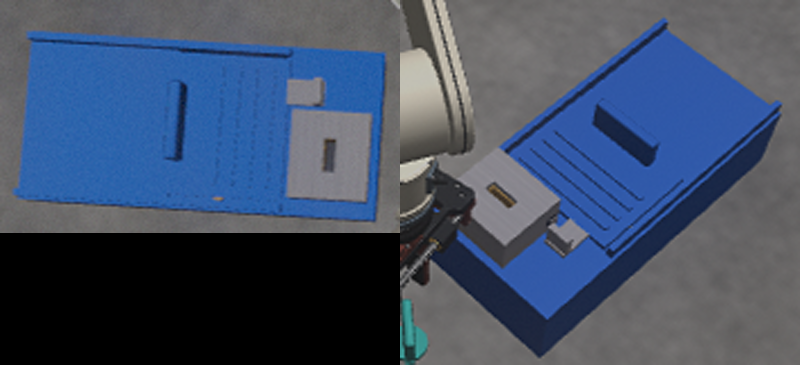

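The lid sits against the lock case, at (288,150) in the left crop, with its lug at (305,92) beside the case. Now for the key.

Emit:
carry_out:
  commands:
    - [0,-0.045,-0.009,0,0.5,0]
    - [0,-0.04,-0.008,0,0,0]
    - [0.04,0,0,0,0,0]
    - [0.04,0,0,0,0,0]
    - [0.022,0,0,0,0,0]

```text
t: 6.2
ee_pos: [516.5, -357.8, 96.4]
orientation: [-0.104, 1.564, 0.093]
ft_force: [0.2, 0.8, -0.2]
width: 61.4
```

```bash
python3 to.py 517 -350 92 97.5; python3 - <<'E'
from h import *
import pickle
S=cam('scene');pickle.dump(S,open('scene2.pkl','wb'))
a=S['pixels'][240:320,190:270]
cv2.imwrite('pics/key2.png',cv2.resize(a,(600,600),interpolation=cv2.INTER_CUBIC))
E
```

```text
t 6.2 ee [ 516.5 -357.8   96.4] jaw 97.2 F [ 0.2  0.8 -0.2] M [ 0.01 -0.   -0.02] w 61.4 q [-0.62  0.58  1.7  -0.    0.85 -2.32]
rot tool deg [-0.31  0.21  0.42] shift now-axes [4.3 7.7 1.4] shift rotated-axes [4.4 7.7 1.5]
```

View pics/key2.png

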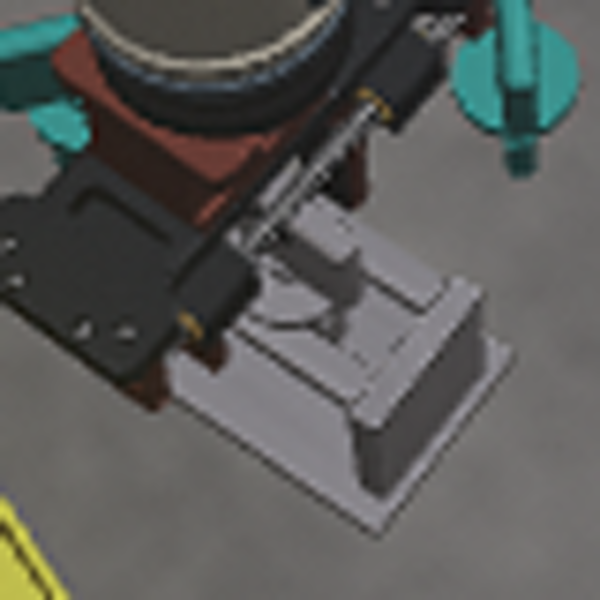

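Emit:
carry_out:
  commands:
    - [0.004,0.0075,0.001,0,0,0]
    - [0,0,0,0,0,0]

```text
t: 6.5
ee_pos: [515.2, -348.1, 90.1]
orientation: [-0.102, 1.568, 0.095]
ft_force: [-0.4, -0.1, -0.1]
width: 61.4
```

Emit:
carry_out:
  commands:
    - [0,0,0,0,0,0]
    - [0,0,0,0,0,0]
    - [0,0,0,0,0,0]
    - [0,0,0,0,0,0]
    - [0,0,0,0,0,0]
    - [0,0,0,0,0,0]
    - [0,0,0,0,0,0]
    - [0,0,0,0,0,0]
  grip: 1

```text
t: 7.5
ee_pos: [516.8, -348.6, 93.3]
orientation: [-0.104, 1.564, 0.093]
ft_force: [-0.9, 0.4, 0.0]
width: 11.6
```

```bash
python3 to.py 517 -350 92 97.5
```

```text
t 7.5 ee [ 516.8 -348.6   93.3] jaw 97.2 F [-0.9  0.4  0. ] M [0.23 0.01 0.01] w 11.6 q [-0.61  0.58  1.71 -0.    0.84 -2.31]
rot tool deg [-0.29  0.22  0.4 ] shift now-axes [ 1.3 -1.4  0. ] shift rotated-axes [ 1.3 -1.4  0. ]
```

Emit:
carry_out:
  commands:
    - [-0.02,0,0,0,0,0]
    - [-0.03,0,0,0,0,0]
    - [-0.04,0,0,0,0,0]
    - [-0.05,0,0,0,0,0]
    - [-0.02,0,0,0,0,0]
    - [0,0,0,0,0,0]

```text
t: 8.25
ee_pos: [515.4, -347.8, 262.6]
orientation: [-0.105, 1.564, 0.092]
ft_force: [0.2, -0.1, -1.8]
width: 11.9
```

```bash
python3 to.py 490 -68 245 87.5; python3 - <<'E'
from h import *
import pickle
S=cam('scene');pickle.dump(S,open('scene3.pkl','wb'));T=cam('top');pickle.dump(T,open('top3.pkl','wb'))
o=ctrl.get_obs();p=o['ee_pos']
R=cv2.Rodrigues(o['orientation'])[0]
z=p+R@np.array([62,0,0]);u=proj(S,z);print('blade tip px scene',u)
x,y=u[0].astype(int);a=S['pixels'][y-60:y+30,x-45:x+45];print('crop org',x-45,y-60)
b=S['pixels'][240:320,190:270]
cv2.imwrite('pics/key3.png',np.hstack([cv2.resize(q,(400,400),interpolation=cv2.INTER_CUBIC) for q in(a,b)]))
E
```

```text
t 8.25 ee [ 515.4 -347.8  262.6] jaw 97.2 F [ 0.2 -0.1 -1.8] M [ 0.02 -0.03  0.  ] w 11.9 q [-0.61  0.37  1.61 -0.    1.15 -2.31]
rot tool deg [9.71 0.27 0.47] shift now-axes [ 15.3 280.9   9.9] shift rotated-axes [ 17.6 278.4 -37.6]
blade tip px scene [[225.35506366 253.01142186]]
crop org 180 193
```

View pics/key3.png

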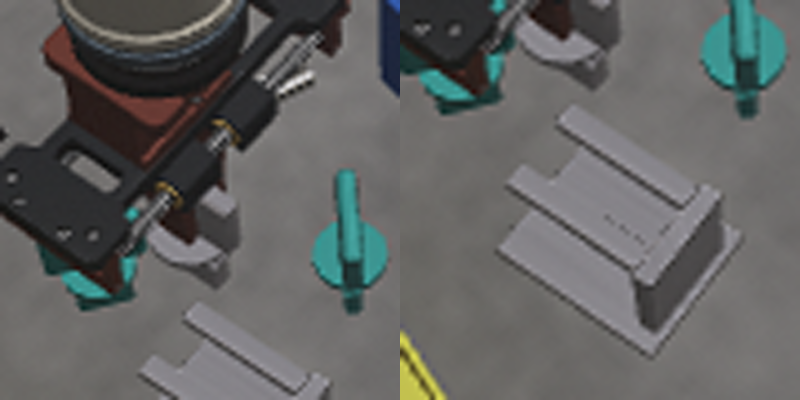

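```bash
python3 - <<'E'
from h import *
import pickle
S=pickle.load(open('scene3.pkl','rb'))
o=ctrl.get_obs();p=o['ee_pos'];R=cv2.Rodrigues(o['orientation'])[0]
K=lambda x,y,h:p+R@np.array([0,0,0.])+np.array([np.cos(.126)*x-np.sin(.126)*y,np.sin(.126)*x+np.cos(.126)*y,h-62])
for nm,q,c in(('bow+x top',(30,0,102),(228,197)),('blade+x bottom',(17,0,0),(221,287))):
    a=proj(S,K(*q))[0];b=proj(S,K(q[0]+5,*q[1:]))[0];h=proj(S,K(q[0],q[1],q[2]+5))[0];m=np.array([180+c[0]/4.444,193+c[1]/4.444])
    print(nm,'pred',a.round(1),'meas',m.round(1),'dx,dh mm',(np.linalg.solve(np.array([(b-a),(h-a)]).T,m-a)*5).round(1))
for nm,c in(('tipA',(566,111)),('tipB',(516,174)),('upr B outer',(652,281)),('upr A outer',(722,192)),('upr B inner',(632,268)),('upr A in',(702,182))):
    print(nm,ray(S,(190+(c[0]-400)/5,240+c[1]/5),75).round(1))
E
```

```text
bow+x top pred [233.  239.1] meas [231.3 237.3] dx,dh mm [-4.2  3.2]
blade+x bottom pred [231.3 257. ] meas [229.7 257.6] dx,dh mm [-5.2 -9.8]
tipA [ 479.2 -334.2   75. ]
tipB [ 486.6 -374.8   75. ]
upr B outer [ 575.1 -366.9   75. ]
upr A outer [ 566.5 -310.5   75. ]
upr B inner [ 563.4 -369.    75. ]
upr A in [ 555.6 -313.6   75. ]
```

Emit:
carry_out:
  commands:
    - [0,0,0,9.7,0.3,0.5]
    - [0,0.055,-0.0075,0,0,0]
    - [0,0.055,-0.0075,0,0,0]
    - [0,0.055,-0.0075,0,0,0]
    - [0,0.055,-0.0075,0,0,0]
    - [0,0.05,-0.007,0,0,0]
    - [0.015,0,0,0,0,0]
    - [0,0,0,0,0,0]

```text
t: 9.35
ee_pos: [483.3, -66.8, 234.7]
orientation: [0.047, 1.593, -0.033]
ft_force: [0.6, -0.8, -2.5]
width: 12.0
```

```bash
python3 to.py 490 -68 230 87.5
```

```text
t 9.35 ee [483.3 -66.8 234.7] jaw 87.1 F [ 0.6 -0.8 -2.5] M [-0.05 -0.05  0.02] w 12.0 q [-0.17  0.22  1.9   0.01  1.05 -1.69]
rot tool deg [-0.41 -1.31 -0.47] shift now-axes [ 4.5 -0.9  6.8] shift rotated-axes [ 4.7 -0.9  6.7]
```

Emit:
carry_out:
  commands:
    - [0,0,0,-0.4,-1.3,-0.5]
    - [0.008,-0.001,0.008,0,0,0]
    - [0,0,0,0,0,0]

```text
t: 9.72
ee_pos: [492.1, -70.7, 225.7]
orientation: [0.036, 1.57, -0.038]
ft_force: [0.3, -1.0, -1.7]
width: 12.2
```

```bash
python3 to.py 490 -68 224 87.5; python3 - <<'E'
from h import *
import pickle
S=cam('scene');pickle.dump(S,open('scene4.pkl','wb'));T=cam('top');pickle.dump(T,open('top4.pkl','wb'))
u=proj(S,ctrl.get_obs()['ee_pos'])[0].astype(int);print(u)
x,y=u-[30,30];print('org',x,y)
a=S['pixels'][y:y+60,x:x+80]
cv2.imwrite('pics/key4.png',cv2.resize(a,(800,600),interpolation=cv2.INTER_CUBIC))
E
```

```text
t 9.72 ee [492.1 -70.7 225.7] jaw 87.3 F [ 0.3 -1.  -1.7] M [-0.01 -0.01  0.01] w 12.2 q [-0.17  0.23  1.91 -0.    1.   -1.69]
rot tool deg [-0.18  0.05  0.09] shift now-axes [ 1.7  2.6 -2.2] shift rotated-axes [ 1.7  2.7 -2.2]
[301 168]
org 271 138
```

View pics/key4.png

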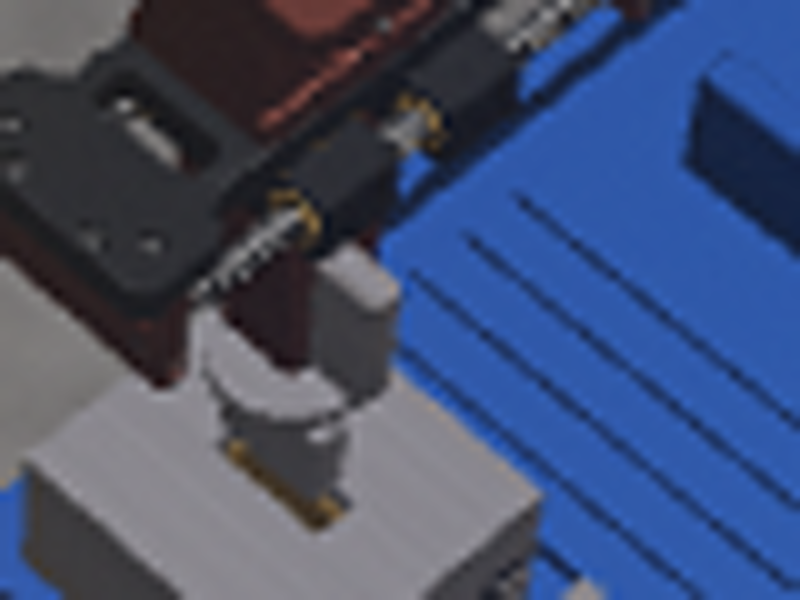

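```bash
python3 - <<'E'
from h import *
import pickle
S=pickle.load(open('scene4.pkl','rb'));o=ctrl.get_obs();p=o['ee_pos'];R=cv2.Rodrigues(o['orientation'])[0]
ax=R[:,2];ay=R[:,1];dn=R[:,0]   # key x ~ tool z, jaw y
def box(w,t,h0,h1,e=0):
    return np.array([p+ax*(sx*w/2+e)+ay*sy*t/2-dn*(h-62) for sx in(-1,1) for sy in(-1,1) for h in(h0,h1)])
def cyl(r,h0,h1,e=0):
    a=np.linspace(0,6.28,60);return np.array([p+ax*(r*np.cos(t)+e)+ay*r*np.sin(t)-dn*(h-62) for t in a for h in(h0,h1)])
P=lambda q:((proj(S,q)-[271,138]+.5)*10-.5)
for e in(-5,0,5):
    b,c,w=P(box(34,10,5,30,e)),P(cyl(22,45,51,e)),P(box(60,12,57,102,e))
    print(e,'blade x',b[:,0].min().round(),b[:,0].max().round(),'ymax',b[:,1].max().round(),'collar',c.min(0).round(),c.max(0).round(),'bow right',w[:,0].max().round(),'bowtop corners',w[[5,7]].round().tolist())
h=lambda c,y:P(np.array([[c[0],c[1],150]]))
c=np.array([490,-68,150.])
for s in(-1,1):
  for t in(-1,1): print('hole corner',s,t,P(c+np.array([np.cos(.043),-np.sin(.043),0])*19*s+np.array([np.sin(.043),np.cos(.043),0])*7*t).round())
E
```

```text
-5 blade x 217.0 346.0 ymax 483.0 collar [198. 254.] [377. 414.] bow right 407.0 bowtop corners [[371.0, 290.0], [407.0, 262.0]]
0 blade x 231.0 360.0 ymax 496.0 collar [212. 266.] [391. 426.] bow right 422.0 bowtop corners [[387.0, 303.0], [422.0, 275.0]]
5 blade x 245.0 374.0 ymax 508.0 collar [226. 278.] [406. 438.] bow right 438.0 bowtop corners [[402.0, 316.0], [438.0, 287.0]]
hole corner -1 -1 [[218. 446.]]
hole corner -1 1 [[257. 415.]]
hole corner 1 -1 [[323. 536.]]
hole corner 1 1 [[361. 504.]]
```

Emit:
carry_out:
  commands:
    - [0,0.0027,0.0013,0,0,0]
    - [0.006,0,0,0,0,0]
    - [0,0,0,0,0,0]

```text
t: 10.2
ee_pos: [493.5, -67.9, 220.0]
orientation: [0.036, 1.569, -0.038]
ft_force: [0.2, 0.0, -2.1]
width: 11.4
```

```bash
python3 to.py 493.5 -68 216 87.5
```

```text
t 10.2 ee [493.5 -67.9 220. ] jaw 87.3 F [ 0.2  0.  -2.1] M [ 0.05 -0.01  0.02] w 11.4 q [-0.16  0.24  1.91 -0.    0.99 -1.68]
rot tool deg [-0.2   0.08  0.09] shift now-axes [ 4. -0.  0.] shift rotated-axes [ 4.  -0.1  0. ]
```

Emit:
carry_out:
  commands:
    - [0.005,0,0,0,0,0]
    - [0.004,0,0,0,0,0]
    - [0.003,0,0,0,0,0]

```text
t: 10.58
ee_pos: [493.7, -67.9, 207.6]
orientation: [0.035, 1.569, -0.038]
ft_force: [-3.4, 0.8, 15.0]
width: 11.9
```

Emit:
carry_out:
  commands:
    - [0.003,0,0,0,0,0]
    - [0.002,0,0,0,0,0]

```text
t: 10.82
ee_pos: [493.0, -67.9, 202.5]
orientation: [0.035, 1.57, -0.038]
ft_force: [-0.5, -0.3, -0.9]
width: 12.1
```

Emit:
carry_out:
  commands:
    - [0.005,0,0,0,0,0]
    - [0.005,0,0,0,0,0]

```text
t: 11.08
ee_pos: [492.9, -67.9, 191.7]
orientation: [0.035, 1.57, -0.038]
ft_force: [-0.7, -0.0, -1.5]
width: 12.0
```

```bash
python3 to.py 493 -68 167 87.5
```

```text
t 11.07 ee [492.9 -67.9 191.7] jaw 87.3 F [-0.7 -0.  -1.5] M [0.02 0.15 0.05] w 12.0 q [-0.16  0.28  1.93 -0.    0.93 -1.68]
rot tool deg [-0.18  0.03  0.09] shift now-axes [24.7 -0.1  0.1] shift rotated-axes [24.7 -0.1  0.1]
```

Emit:
carry_out:
  commands:
    - [0.007,0,0,0,0,0]
    - [0.007,0,0,0,0,0]
    - [0.004,0,0,0,0,0]

```text
t: 11.45
ee_pos: [493.0, -67.7, 172.1]
orientation: [0.036, 1.57, -0.038]
ft_force: [-0.8, 1.0, -0.1]
width: 12.1
```

Emit:
carry_out:
  commands:
    - [0.004,0,0,0,0,0]
    - [0.002,0,0,0,0,0]

```text
t: 11.7
ee_pos: [493.1, -67.5, 168.0]
orientation: [0.037, 1.571, -0.038]
ft_force: [-15.5, 2.1, 40.3]
width: 12.2
```

Emit:
carry_out:
  commands:
    - [0.002,0,0,0,0,0]
    - [0.002,0,0,0,0,0]

```text
t: 11.95
ee_pos: [493.1, -67.5, 168.0]
orientation: [0.036, 1.57, -0.038]
ft_force: [-9.1, 1.9, 22.2]
width: 11.9
```

Emit:
carry_out:
  commands:
    - [-0.0005,0,0,0,0,0]
    - [0,-0.0006,0,10.3,0,0]
    - [0,-0.0006,0,10.3,0,0]
    - [0,-0.0006,0,10.3,0,0]

```text
t: 12.45
ee_pos: [492.4, -68.1, 168.6]
orientation: [0.473, 1.519, -0.471]
ft_force: [-1.2, 2.2, 0.8]
width: 11.8
```

```bash
python3 to.py 493 -68 167 87.5
```

```text
t 12.45 ee [492.4 -68.1 168.6] jaw 55.5 F [-1.2  2.2  0.8] M [0.53 0.19 0.01] w 11.8 q [-0.16  0.31  1.95  0.    0.88 -1.13]
rot tool deg [-3.203e+01  1.000e-02 -7.000e-02] shift now-axes [1.6 0.5 0.4] shift rotated-axes [1.6 0.2 0.6]
```

Emit:
carry_out:
  commands:
    - [0,-0.0006,0,10.3,0,0]
    - [0,-0.0006,0,10.3,0,0]
    - [0,-0.0006,0,10.3,0,0]
    - [0,-0.0006,0,8,0,0]

```text
t: 12.95
ee_pos: [491.5, -68.9, 168.5]
orientation: [1.013, 1.323, -1.008]
ft_force: [-1.1, 1.5, -0.1]
width: 12.2
```

```bash
python3 to.py 493 -68 167 87.5
```

```text
t 12.95 ee [491.5 -68.9 168.5] jaw 15.3 F [-1.1  1.5 -0.1] M [0.29 0.27 0.09] w 12.2 q [-0.16  0.31  1.95  0.    0.87 -0.43]
rot tool deg [-7.224e+01  2.000e-02 -1.600e-01] shift now-axes [ 1.5  1.7 -0.5] shift rotated-axes [1.5 1.  1.5]
```

Emit:
carry_out:
  commands:
    - [0,-0.0002,0,4,0,0]
    - [0,0,0,4,0,0]

```text
t: 13.2
ee_pos: [490.7, -68.8, 168.3]
orientation: [1.119, 1.266, -1.117]
ft_force: [-1.7, 1.7, 2.4]
width: 12.2
```

```bash
python3 to.py 493 -68 167 87.5
```

```text
t 13.2 ee [490.7 -68.8 168.3] jaw 7.1 F [-1.7  1.7  2.4] M [0.12 0.63 0.8 ] w 12.2 q [-0.16  0.31  1.95  0.    0.88 -0.29]
rot tool deg [-8.044e+01 -7.000e-02 -8.000e-02] shift now-axes [ 1.3  2.4 -0.6] shift rotated-axes [1.3 0.9 2.3]
```

Emit:
carry_out:
  commands:
    - [0,0,0,4,0,0]
    - [0,0,0,3,0,0]

```text
t: 13.45
ee_pos: [490.7, -68.9, 168.4]
orientation: [1.209, 1.21, -1.208]
ft_force: [-1.8, 3.5, 1.6]
width: 14.2
```

```bash
python3 to.py 493 -68 167 87.5;python3 - <<'E'
from h import *
S=cam('scene')
a=S['pixels'][150:230,255:362]
cv2.imwrite('pics/bolt.png',cv2.resize(a,(800,600),interpolation=cv2.INTER_CUBIC))
E
```

```text
t 13.45 ee [490.7 -68.9 168.4] jaw 0.1 F [-1.8  3.5  1.6] M [0.63 0.56 0.82] w 14.2 q [-0.16  0.31  1.95  0.    0.88 -0.17]
rot tool deg [-8.743e+01 -4.000e-02 -1.000e-02] shift now-axes [ 1.4  2.3 -0.9] shift rotated-axes [1.4 1.  2.2]
```

View pics/bolt.png

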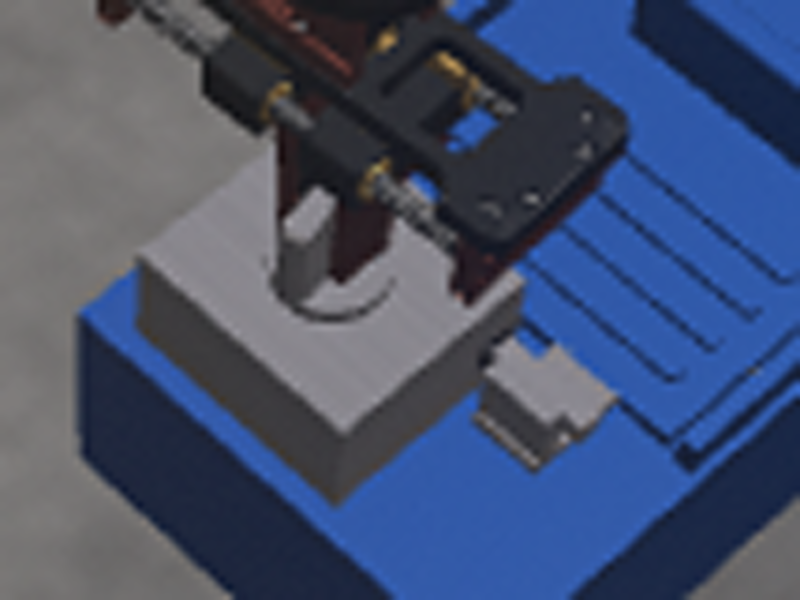

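Moment about z rose to 0.8 N m at the stop. In the picture the bolt spans the gap from the case to the lug, about (500,360), and the collar rests on the cover at (330,310). Now I'll turn it back past home by the play.

Emit:
carry_out:
  commands:
    - [0,0.0004,0,-10.3,0,0]
    - [0,0.0005,0,-10.3,0,0]
    - [0,0.0005,0,-10.3,0,0]
    - [0,0.0005,0,-10.3,0,0]
    - [0,0.0005,0,-10.3,0,0]
    - [0,0.0005,0,-10.3,0,0]
    - [0,0.0005,0,-10.3,0,0]
    - [0,0.0005,0,-10.3,0,0]

```text
t: 14.5
ee_pos: [493.0, -67.1, 168.2]
orientation: [0.066, 1.572, -0.065]
ft_force: [-2.3, 1.1, 1.5]
width: 12.0
```

```bash
python3 to.py 493 -67.5 167 87.5
```

```text
t 14.5 ee [493.  -67.1 168.2] jaw 85.2 F [-2.3  1.1  1.5] M [0.36 0.42 0.  ] w 12.0 q [-0.16  0.32  1.95  0.    0.88 -1.65]
rot tool deg [-2.26 -0.13 -0.02] shift now-axes [ 1.2 -0.4  0.1] shift rotated-axes [ 1.2 -0.4  0. ]
```

Emit:
carry_out:
  commands:
    - [0,0,0,-4,0,0]
    - [0,0,0,-4,0,0]

```text
t: 14.75
ee_pos: [493.0, -66.8, 168.2]
orientation: [-0.048, 1.573, 0.051]
ft_force: [-1.9, 4.0, 2.7]
width: 12.1
```

```bash
python3 to.py 493 -67.5 167 87.5
```

```text
t 14.75 ee [493.  -66.8 168.2] jaw 93.6 F [-1.9  4.   2.7] M [ 0.8   0.47 -0.34] w 12.1 q [-0.16  0.32  1.95  0.    0.88 -1.79]
rot tool deg [ 6.11 -0.13 -0.08] shift now-axes [ 1.2 -0.7 -0. ] shift rotated-axes [ 1.2 -0.7  0.1]
```

Emit:
carry_out:
  commands:
    - [0,0,0,-3,0,0]

```text
t: 14.88
ee_pos: [493.1, -66.7, 168.2]
orientation: [-0.09, 1.571, 0.093]
ft_force: [-2.2, 0.9, 0.9]
width: 12.1
```

```bash
python3 to.py 493 -67.5 167 87.5
```

```text
t 14.88 ee [493.1 -66.7 168.2] jaw 96.7 F [-2.2  0.9  0.9] M [ 0.2   0.33 -0.69] w 12.1 q [-0.16  0.32  1.95  0.    0.88 -1.85]
rot tool deg [ 9.15 -0.11 -0.12] shift now-axes [ 1.2 -0.8 -0.2] shift rotated-axes [ 1.2 -0.8 -0.1]
```

Emit:
carry_out:
  commands:
    - [0,0,0,9.2,0,0]
    - [0,-0.0006,0,0,0,0]

```text
t: 15.12
ee_pos: [493.4, -67.1, 168.2]
orientation: [0.038, 1.572, -0.034]
ft_force: [-2.2, 3.7, 2.5]
width: 11.6
```

Emit:
carry_out:
  commands:
    - [-0.004,0,0,0,0,0]
    - [-0.006,0,0,0,0,0]

```text
t: 15.38
ee_pos: [493.3, -67.5, 178.0]
orientation: [0.033, 1.573, -0.03]
ft_force: [-1.3, -0.3, -2.2]
width: 12.3
```

```bash
python3 to.py 493 -67.5 167 87.5
```

```text
t 15.38 ee [493.3 -67.5 178. ] jaw 87.7 F [-1.3 -0.3 -2.2] M [0.02 0.1  0.  ] w 12.3 q [-0.16  0.3   1.94  0.    0.9  -1.69]
rot tool deg [ 0.18 -0.12 -0.11] shift now-axes [11.  -0.  -0.3] shift rotated-axes [11.   0.  -0.3]
```

Emit:
carry_out:
  commands:
    - [-0.01,0,0,0,0,0]
    - [-0.015,0,0,0,0,0]
    - [-0.02,0,0,0,0,0]
    - [-0.03,0,0,0,0,0]
    - [0,0,0,0,0,0]

```text
t: 16.0
ee_pos: [494.9, -68.2, 259.5]
orientation: [0.03, 1.568, -0.029]
ft_force: [-0.0, 0.0, -1.6]
width: 12.2
```

```bash
python3 to.py 516.5 -348.6 245 98.5; python3 - <<'E'
from h import *
import pickle
S=cam('scene');pickle.dump(S,open('scene5.pkl','wb'))
u=proj(S,ctrl.get_obs()['ee_pos'])[0].astype(int)
x,y=u-[35,30];a=S['pixels'][y:y+75,x:x+100]
cv2.imwrite('pics/key5.png',cv2.resize(a,(800,600),interpolation=cv2.INTER_CUBIC));print(x,y)
E
```

```text
t 16.0 ee [494.9 -68.2 259.5] jaw 87.8 F [-0.   0.  -1.6] M [ 0.03 -0.05  0.01] w 12.2 q [-0.16  0.19  1.87  0.    1.08 -1.7 ]
rot tool deg [-10.67   0.18  -0.03] shift now-axes [  14.3 -279.4   32.2] shift rotated-axes [  14.5 -280.5  -20.1]
268 130
```

View pics/key5.png

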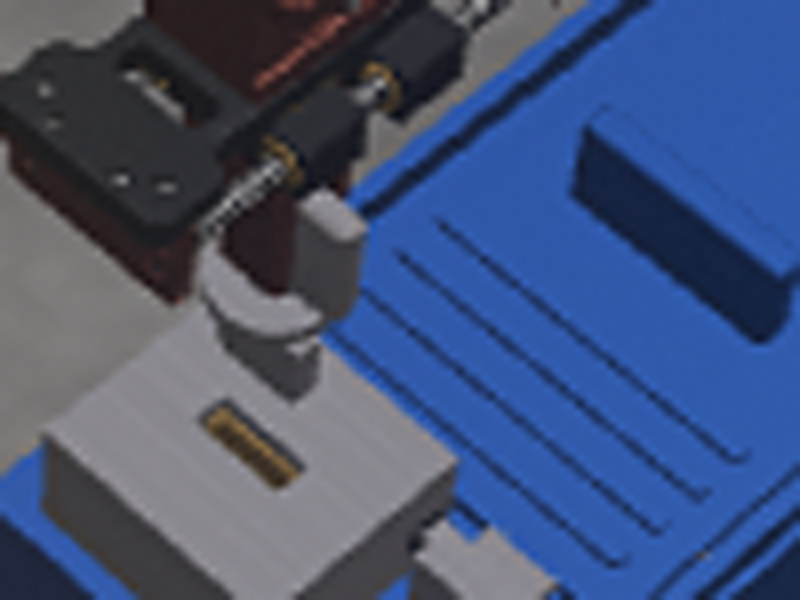

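```bash
python3 - <<'E'
from h import *
import pickle
T=cam('top');pickle.dump(T,open('top5.pkl','wb'))
f=lambda n:pickle.load(open(n,'rb'))['pixels']
z=lambda m:cv2.resize(m,(400,300),interpolation=cv2.INTER_CUBIC)
s=lambda m:z(m[182:212,300:340]);t=lambda m:z(m[170:200,235:275])
cv2.imwrite('pics/cmp.png',np.vstack([np.hstack([s(f('scene1.pkl')),s(f('scene5.pkl'))]),np.hstack([t(f('top1.pkl')),t(T['pixels'])])]))
E
```

```text
(no output)
```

View pics/cmp.png

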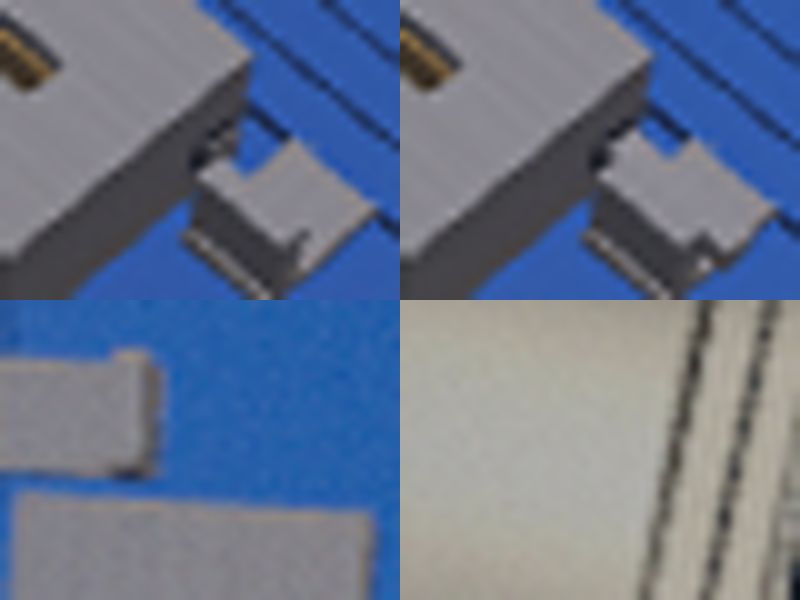

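The before/after crops (top row) show the bolt now running from the case at (640,150) past the lug to (720,255), so it is shot. The slot is home and the key is still upright in the grip. Now to hang it back.

Emit:
carry_out:
  commands:
    - [0,0,0,-9.5,0.2,0]
    - [0,-0.055,-0.003,0,0,0]
    - [0,-0.055,-0.003,0,0,0]
    - [0,-0.055,-0.003,0,0,0]
    - [0,-0.055,-0.003,0,0,0]
    - [0,-0.05,-0.002,0,0,0]
    - [0,0,0,0,0,0]

```text
t: 16.98
ee_pos: [511.6, -342.5, 244.6]
orientation: [-0.101, 1.586, 0.116]
ft_force: [-0.8, -0.0, -1.9]
width: 12.2
```

```bash
python3 to.py 516.5 -348.4 160 97.2
```

```text
t 16.98 ee [ 511.6 -342.5  244.6] jaw 97.9 F [-0.8 -0.  -1.9] M [ 0.05 -0.07  0.02] w 12.2 q [-0.61  0.4   1.62 -0.    1.15 -2.31]
rot tool deg [ 0.69 -1.   -0.61] shift now-axes [84.4 -7.4  5.5] shift rotated-axes [84.6 -6.5  4.1]
```

Emit:
carry_out:
  commands:
    - [0,0,0,0.7,-1,-0.6]
    - [0.02,-0.006,0.004,0,0,0]
    - [0.03,0,0,0,0,0]
    - [0.02,0,0,0,0,0]
    - [0,0,0,0,0,0]

```text
t: 17.6
ee_pos: [514.8, -342.4, 166.5]
orientation: [-0.098, 1.572, 0.105]
ft_force: [-0.0, -0.6, -1.4]
width: 11.9
```

```bash
python3 to.py 516.8 -348.6 150 97.2
```

```text
t 17.6 ee [ 514.8 -342.4  166.5] jaw 97.4 F [-0.  -0.6 -1.4] M [ 0.06  0.03 -0.01] w 11.9 q [-0.61  0.48  1.68  0.    0.98 -2.31]
rot tool deg [ 0.18 -0.21 -0.28] shift now-axes [16.5 -6.5  1.2] shift rotated-axes [16.5 -6.4  1.2]
```

Emit:
carry_out:
  commands:
    - [0.008,-0.0065,0.0015,0.2,-0.2,-0.3]
    - [0.006,0,0,0,0,0]
    - [0,0,0,0,0,0]

```text
t: 17.98
ee_pos: [518.3, -348.5, 152.4]
orientation: [-0.101, 1.567, 0.098]
ft_force: [-0.4, 0.2, -1.9]
width: 11.8
```

```bash
python3 to.py 516.8 -348.6 140 97.2
```

```text
t 17.98 ee [ 518.3 -348.5  152.4] jaw 97.3 F [-0.4  0.2 -1.9] M [0.07 0.   0.04] w 11.8 q [-0.61  0.51  1.68 -0.    0.95 -2.31]
rot tool deg [0.06 0.07 0.1 ] shift now-axes [12.4  0.1 -1.5] shift rotated-axes [12.4  0.1 -1.5]
```

Emit:
carry_out:
  commands:
    - [0.012,0,-0.001,0,0,0]
    - [0.012,0,0,0,0,0]
    - [0,0,0,0,0,0]

```text
t: 18.35
ee_pos: [517.4, -348.9, 127.3]
orientation: [-0.101, 1.566, 0.097]
ft_force: [0.3, -0.3, -2.0]
width: 12.0
```

Emit:
carry_out:
  commands:
    - [0.015,0,0,0,0,0]
    - [0.009,0,0,0,0,0]
    - [0,0,0,0,0,0]

```text
t: 18.73
ee_pos: [517.4, -349.0, 101.3]
orientation: [-0.101, 1.567, 0.097]
ft_force: [-0.2, -0.0, -1.9]
width: 11.9
```

```bash
python3 to.py 516.8 -348.6 94 97.2
```

```text
t 18.73 ee [ 517.4 -349.   101.3] jaw 97.2 F [-0.2 -0.  -1.9] M [0.03 0.01 0.02] w 11.9 q [-0.61  0.57  1.71 -0.    0.86 -2.31]
rot tool deg [0.04 0.1  0.13] shift now-axes [ 7.3  0.4 -0.5] shift rotated-axes [ 7.3  0.4 -0.5]
```

Emit:
carry_out:
  commands:
    - [0.004,0,0,0,0,0]
    - [0.0025,0,0,0,0,0]
    - [0,0,0,0,0,0]

```text
t: 19.1
ee_pos: [517.8, -349.2, 94.8]
orientation: [-0.101, 1.566, 0.097]
ft_force: [-0.3, 0.8, -2.5]
width: 11.9
```

Emit:
carry_out:
  commands:
    - [0.0015,0,0,0,0,0]
    - [0,0,0,0,0,0]

```text
t: 19.35
ee_pos: [518.0, -349.3, 93.6]
orientation: [-0.102, 1.565, 0.097]
ft_force: [-0.3, 0.2, -1.9]
width: 12.0
```

Emit:
carry_out:
  commands:
    - [0.0015,0,0,0,0,0]
    - [0,0,0,0,0,0]

```text
t: 19.6
ee_pos: [518.4, -349.6, 93.4]
orientation: [-0.102, 1.565, 0.096]
ft_force: [-0.7, 0.5, -1.8]
width: 12.0
```

Emit:
carry_out:
  commands:
    - [0.002,0.0005,-0.001,0,0,0]
    - [0.0005,0,0,0,0,0]

```text
t: 19.85
ee_pos: [518.5, -349.7, 93.2]
orientation: [-0.103, 1.562, 0.095]
ft_force: [-1.1, 1.5, 0.1]
width: 11.8
```

Emit:
carry_out:
  commands:
    - [0,0,0,0,0,0]
    - [0,0,0,0,0,0]
    - [0,0,0,0,0,0]
    - [0,0,0,0,0,0]
    - [0,0,0,0,0,0]
    - [0,0,0,0,0,0]
  grip: 0.4

```text
t: 20.6
ee_pos: [518.7, -350.0, 92.8]
orientation: [-0.103, 1.562, 0.095]
ft_force: [-0.4, -0.7, 0.0]
width: 52.3
```

Emit:
carry_out:
  commands:
    - [-0.02,0,0,0,0,0]
    - [-0.03,0,0,0,0,0]
    - [-0.04,0,0,0,0,0]
    - [-0.05,0,0,0,0,0]
    - [0,0.06,0,0,0,0]
    - [0,0.06,0,0,0,0]
    - [0,0.06,0,0,0,0]
    - [0,0.06,0,0,0,0]

```text
t: 21.6
ee_pos: [489.9, -109.7, 246.4]
orientation: [-0.102, 1.55, 0.084]
ft_force: [1.9, 0.1, 0.1]
width: 52.6
```

Emit:
carry_out:
  commands:
    - [0,0.06,0,0,0,0]
    - [0,0.06,0,0,0,0]
    - [0,0.06,0,0,0,0]
    - [0,0.06,0,0,0,0]
    - [0,0,0,0,0,0]
    - [0,0,0,0,0,0]

```text
t: 22.35
ee_pos: [460.6, 139.5, 252.6]
orientation: [-0.106, 1.536, 0.089]
ft_force: [-0.1, -0.5, 0.5]
width: 52.8
```

```bash
python3 - <<'E'
from h import *
import pickle
T=cam('top');S=cam('scene');f=lambda n:pickle.load(open(n,'rb'))['pixels']
z=lambda m:cv2.resize(m,(400,300),interpolation=cv2.INTER_CUBIC)
s=lambda m:z(m[252:312,200:280]);s2=lambda m:z(m[100:400,80:480])
cv2.imwrite('pics/fin.png',np.vstack([np.hstack([s(f('scene0.pkl')),s(S['pixels'])]),np.hstack([s2(S['pixels']),z(T['pixels'])])]))
D=np.abs(f('top0.pkl').astype(int)-T['pixels']).max(2)
for n,(r0,r1,c0,c1) in dict(pan=(160,280,385,480),dish=(108,150,277,318),pin1=(247,265,282,313),pin2=(137,150,353,384),key=(180,226,338,375)).items(): print(n,(D[r0:r1,c0:c1]>40).sum())
o=ctrl.get_obs();print(o['t'],o['ee_pos'],o['ft_force'])
E
```

```text
pan 0
dish 0
pin1 0
pin2 0
key 31
22.45 [460.80937722 138.67815519 252.32502123] [-0.43957588 -0.15572965 -0.07082483]
```

View pics/fin.png

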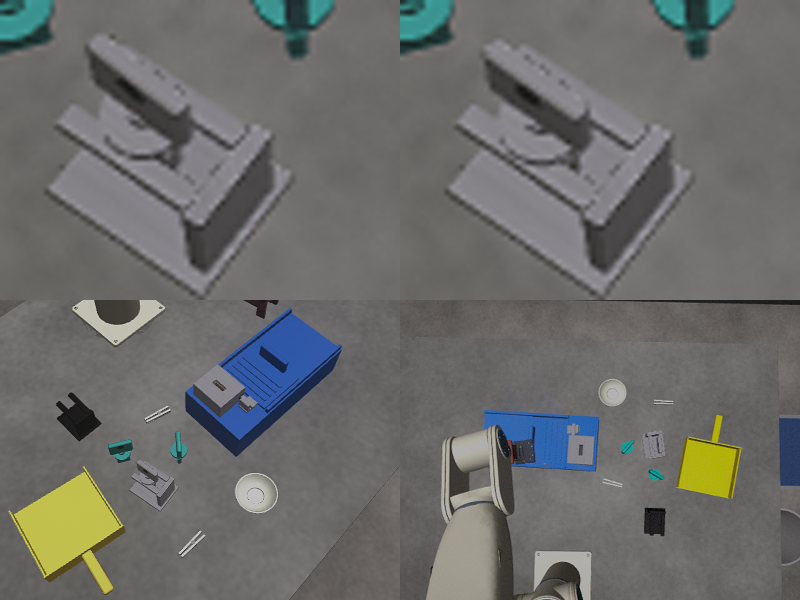

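The key hangs upright again, its bow at (535,95) top right, close to its original pose. The lid is shut, the bolt is out, and the other objects have not moved. Handing in.

```bash
python3 -c "
from workcell import ctrl
print(ctrl.close_job())"
```

```text
the job is handed in; nothing more can be done
None
```

The lid is shut and locked, and the key is back on its hanger. I handed the job in at about 22.5 s of the 69 s allowed; no verdict was reported.

- **Lid:** I slid it about 120 mm to its hard stop.
- **Lock:** The key went in until the collar rested on the cover, and I turned it clockwise to the stop. Before-and-after crops show the bolt out and behind the lug. I then turned the key back to the home stop, and it came out freely.
- **Key:** It hangs upright on the steel hanger, shifted by about one pixel (2–3 mm) from where it started. It took its own weight before I let go.
- **Other objects:** The dustpan, dish and both clothespins show no changed pixels in the top view.
- **Forces:** The highest reading was 49 N at the wrist, with the fingers pushing the lid into its stop (wrist limit 120 N). The key also touched the edge of the keyhole at 15 N before slipping in. Forces were only read at the end of each move, so brief peaks between readings could have been higher.
- **Not confirmed:** The bolt's travel was judged from the pictures and the torque at the stop, not measured. The top camera's view of the bolt was blocked by the arm.

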